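# Seal three storage jars by their lid buttons

### The arm

A 6-joint arm with a two-finger parallel gripper is mounted at the origin on a cart in front of the work surface, level with it; the furniture and walls round the work are solid. World frame = base frame: x ahead of the robot, y to its left, z up, the work surface at z = 0. Lengths are in m, angles in rad, forces in N, time in s.
With the tool pointing down it reaches from about 0.275 to 0.75 m from the base axis. Payload 10.2 kg.
Tool frame: the origin (TCP) lies midway between the tips of the shut fingers; the grasp point (between the pads) lies 19 mm behind it (env.hold_point_z is the distance from the TCP to the grasp point, in m); z points along the fingers, y is the line along which they close (so a half turn about z gives the same grasp; the last joint's range is limited). The gripper opens to 85 mm and grips with 20 to 120 N. Pads are 22 mm wide; open, the fingers measure 114 mm over their backs; the gripper's body (76 mm by 85 mm) begins 54 mm behind the grasp point. The pads swing forward as they close: fully open they stand 13 mm farther back than shut.
Start: joints at [1.071, 0.313, 1.498, -0, 1.331, -0.223], TCP at [0.143, 0.505, 0.209] pointing down, gripper open.
Joint ranges: [-2.94, 2.94], [-0.97, 2.17], [0.19, 2.56], [-1.23, 4.37], [0.02, 3.11], [-2.88, 2.88]. Speed limits (rad/s): [2.39, 2.39, 3.01, 3.14, 3.14, 3.14].

### API

Orientations are given as a unit quaternion [x, y, z, w].
In Python, from bench import env, kinematics, monitor, eyes, job gives the robot as it stands. The module is installed in compiled form; this text tells all that it offers. Calls block until the motion is done:
- env.reach(position, orientation): joint-space move of the TCP to a pose.
- env.movel(position, velocity=0.15, frame=None, guard=None): straight line of the TCP; frame=None keeps the orientation; velocity is the mean speed in m/s. With guard (N) it stops when the force on the tool has changed by that much, and returns True; else False.
- env.set_joints(angles): joint-space move.
- env.release() and env.close_gripper(effort=None): open the fingers fully, or close them until they stop; effort is the grip in N (None keeps the last).
- env.hold(seconds).
- kinematics.ik(position, orientation): joint angles nearest the present ones, or None.
- monitor.sense(): the state.
- eyes.grab_frame(name): name is "scene" or "top" or "wrist"; returns a dict with "frame" (480x640x3 uint8, red, green, blue), "mtx" (3x3 intrinsics, pixels), "k1" (the pictures are not rectified: a ray, as slopes to the right and down, at radius r is drawn at 1 + k1 r^2 times it, then the intrinsics apply), "view" (4x4, takes a point from world to camera coordinates). Camera axes: x right, y down, z forward; pixel columns grow to the right and rows downward; lengths in m; the calibration is good to about 2 mm. A picture is of the moment at which its call begins. There is no depth.
A pose or a line that the arm cannot do raises env.MotionError and nothing moves.
- job.hand_in(): hands the job in; it is judged then, once.
The state is a dict: "clock": time; "joints": joint angles; "qvel": joint speeds; "joint_efforts": joint torques, N m; "position": TCP position; "ee_rot": TCP orientation; "contact_force": force on the tool from outside, world axes, zero at the start; "ft_torque": the same for the moment, N m; "finger_gap": opening from 0.0 (shut) to 1.0 (fully open); "gripper_force": force on a finger pad.
Only numpy, scipy, OpenCV 4.12 (cv2) and the standard library are available. Lean on these libraries where they do the work, as an engineer would, in place of code of your own. Each camera call takes 0.05 s, during which the arm holds its last target. There are 200 camera calls.

### The job

Seal the three storage jars that have a raised round button in the middle of the lid: with the fingertips, press each button lightly straight down until it stops, first on the shortest jar, then on the middle one, last on the tallest. Do not lift, shove or tip the jars, and leave everything else on the worktop where it is; finish with the hand clear.

Things in the scene. Friction and masses are not known exactly. Their poses are not given: they have to be found in the camera images.
- jam_jar: the shortest of the three jars: squat round glass jar with a whitish lid, 68 mm wide, lid top 84 mm above its foot, about 0.25 kg (varies), loose, upright on the worktop, 0.1 m or more in front of the fronts and handles of the wall cabinets, which begin 0.47 m above the worktop (keep wrist and elbow out of them). Origin: centre of its underside; z up.
- jam_top (a point): centre of the flat top of this jar's lid button: a round metal plunger 36 mm across with a grey rubber top 30 mm across, in the middle of the lid. The point moves with the rubber top: untouched, it lies 12.5 mm above the lid when the button is raised and 6.5 mm above it when fully down. The rubber top is springy: it gives up to 5 mm more under a push, about 2 N per mm, and comes back.
- jam_button (a joint): how far the metal plunger is pushed down, m: 0 raised, 0.006 fully down at its stop; it starts between 0 and 0.001. About 2.5 N moves it straight down (the rubber top then gives a little over 1 mm), and it stays where it is left. So the rubber top pushed in 8 mm from the raised height brings the plunger to its stop with about 4 N. The lid is rigid.
- honey_jar: the middle one in height: round glass jar of golden contents with a pale grey lid, 70 mm wide, lid top 102 mm above its foot, about 0.5 kg (varies), loose, upright on the worktop, 0.1 m or more in front of the fronts and handles of the wall cabinets, which begin 0.47 m above the worktop (keep wrist and elbow out of them). Origin: centre of its underside; z up.
- honey_top (a point): centre of the flat top of this jar's lid button: a round metal plunger 36 mm across with a grey rubber top 30 mm across, in the middle of the lid. The point moves with the rubber top: untouched, it lies 12.5 mm above the lid when the button is raised and 6.5 mm above it when fully down. The rubber top is springy: it gives up to 5 mm more under a push, about 2 N per mm, and comes back.
- honey_button (a joint): how far the metal plunger is pushed down, m: 0 raised, 0.006 fully down at its stop; it starts between 0 and 0.001. About 2.5 N moves it straight down (the rubber top then gives a little over 1 mm), and it stays where it is left. So the rubber top pushed in 8 mm from the raised height brings the plunger to its stop with about 4 N. The lid is rigid.
- coffee_jar: the tallest: slim straight glass jar of dark contents with a black lid, 79 mm wide, lid top 154 mm above its foot, about 0.62 kg (varies), loose, upright on the worktop, 0.1 m or more in front of the fronts and handles of the wall cabinets, which begin 0.47 m above the worktop (keep wrist and elbow out of them). Origin: centre of its underside; z up.
- coffee_top (a point): centre of the flat top of this jar's lid button: a round metal plunger 36 mm across with a grey rubber top 30 mm across, in the middle of the lid. The point moves with the rubber top: untouched, it lies 12.5 mm above the lid when the button is raised and 6.5 mm above it when fully down. The rubber top is springy: it gives up to 5 mm more under a push, about 2 N per mm, and comes back.
- coffee_button (a joint): how far the metal plunger is pushed down, m: 0 raised, 0.006 fully down at its stop; it starts between 0 and 0.001. About 2.5 N moves it straight down (the rubber top then gives a little over 1 mm), and it stays where it is left. So the rubber top pushed in 8 mm from the raised height brings the plunger to its stop with about 4 N. The lid is rigid.
- spice_1: bystander: small round glass spice jar with a red cap, 45 mm wide, 106 mm high, upright, between the storage jars. Origin: centre of its underside.
- salt_shaker: bystander: glass salt shaker with a metal dome, 44 mm wide, 90 mm high, upright, between the storage jars. Origin: centre of its underside.
- tin_beans: bystander: low food tin, 76 mm wide, 58 mm high, at the front edge. Origin: centre of its underside.
- teaspoon: bystander: steel teaspoon lying flat behind the jars, 130 mm long (along its x), 11 mm high. Origin: centre of its underside.
- peeler: bystander: peeler with yellow handle lying flat at the front edge, 170 mm long (along its x), 18 mm high. Origin: centre of its underside.
- mug_b: bystander: white mug, 83 mm wide, 116 mm with handle, 94 mm high, at the left. Origin: centre of its underside.

How it is judged:
On the way, in this order (a step that is already met when the one before it is completed fails the run):
1. the button of the shortest jar is pushed down by the fingers (value of joint jam_button above 0.0045 m and contact force between the fingers and jam_jar above 0.3 N), for 0.02 s.
2. the button of the middle jar is pushed down by the fingers (value of joint honey_button above 0.0045 m and contact force between the fingers and honey_jar above 0.3 N), for 0.02 s.
3. the button of the tallest jar is pushed down by the fingers (value of joint coffee_button above 0.0045 m and contact force between the fingers and coffee_jar above 0.3 N), for 0.02 s.
At the end, for the whole second after the job is handed in: All three lid buttons are at least 4.5 of 6 mm down, and the jars stand upright (within 0.05 rad) and at rest within 20 mm of where they began; the bystanders are within 20 mm of their starts (value of joint each of jam_button, honey_button, coffee_button above 0.0045 m and angle between each of jam_jar, honey_jar, coffee_jar's own z axis and vertical below 0.05 rad and distance of each of jam_jar, honey_jar, coffee_jar, spice_1, salt_shaker, tin_beans, teaspoon, peeler, mug_b from where it was at the start of the episode below 0.02 m and linear speed of each of jam_jar, honey_jar, coffee_jar below 0.01 m/s); the robot touches nothing.
It fails at once if a taller jar's button is pressed before a shorter one's ((value of joint honey_button above 0.0025 m and value of joint jam_button below 0.0045 m) or (value of joint coffee_button above 0.0025 m and value of joint jam_button below 0.0045 m) or (value of joint coffee_button above 0.0025 m and value of joint honey_button below 0.0045 m)).
It fails at once if a storage jar is pressed with more than 20 N (contact force between any of the fingers, the arm and jam_jar above 20 N or contact force between any of the fingers, the arm and honey_jar above 20 N or contact force between any of the fingers, the arm and coffee_jar above 20 N).
It fails at once if a storage jar is lifted (over 8 mm), tipped (over 0.2 rad) or shoved (over 20 mm) (height (world z) of any of jam_jar, honey_jar, coffee_jar above 0.008 m or angle between any of jam_jar, honey_jar, coffee_jar's own z axis and vertical above 0.2 rad or distance of any of jam_jar, honey_jar, coffee_jar from where it was at the start of the episode above 0.02 m).
It fails at once if a bystander is moved more than 20 mm (distance of any of spice_1, salt_shaker, tin_beans, teaspoon, peeler, mug_b from where it was at the start of the episode above 0.02 m).
It also fails if it takes over 64 s, if anything falls off the work surface, if the arm or the gripper's body presses on something with over 40 N, if the wrist force passes 120 N, or if a joint passes its speed limit or range.

## Working session

There is one attempt and no reset: what is moved stays moved. The work goes in short steps, each a Python script; the robot and the scene stay as the last script left them, time stands still between calls to the robot, and variables do not carry over. Pictures are saved under pics/ and viewed, at most 10 in all, crops included, and the job is handed in when it is done.

```bash
mkdir -p pics; cat > h.py <<'E'
import numpy as np, cv2
from bench import env, kinematics, monitor, eyes, job
def snap(n,fn):
    f=eyes.grab_frame(n); cv2.imwrite(f'pics/{fn}.png',f['frame'][:,:,::-1]); 
    np.savez(f'pics/{fn}.npz',**f); return f
def ray(f,u,v):
    K=f['mtx']; d=np.array([(u-K[0,2])/K[0,0],(v-K[1,2])/K[1,1]]); p=d.copy()
    for _ in range(20): p=d/(1+float(f['k1'])*(p@p))
    V=f['view']; R=V[:3,:3]; return -R.T@V[:3,3], R.T@np.array([p[0],p[1],1])
def plane(f,u,v,z):
    o,d=ray(f,u,v); return o+d*(z-o[2])/d[2]
E
python3 - <<'E'
from h import *
for n in ('top','scene'):
    f=snap(n,n+'0'); print(n,f['k1'],f['mtx'][0,0],ray(f,320,240))
s=monitor.sense(); print(s['clock'],s['position'],s['ee_rot'],s['contact_force'],s['finger_gap'])
E
```

```text
top -0.08913254022145135 520.4531332357523 (array([0.40659879, 0.07552328, 1.31908763]), array([ 0.06104276, -0.02188718, -0.99802997]))
scene -0.08452196793937995 452.0457540347462 (array([-0.29554141, -0.55750277,  0.60307195]), array([ 0.69382159,  0.57754658, -0.43045818]))
0.1 [0.14333605 0.50479213 0.20838476] [ 1.37936444e-01  9.90440905e-01 -5.51024269e-04 -2.17078268e-04] [-0.34735386  0.58681551 -0.45976037] 0.9987683314056118
```

View pics/top0.png

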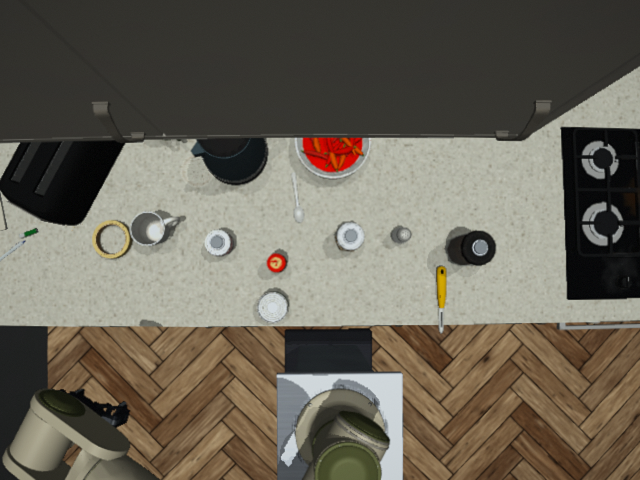

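View pics/scene0.png

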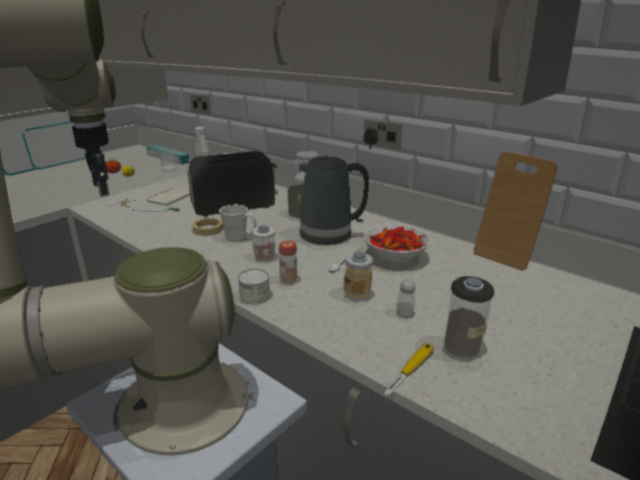

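The top view shows jam near (217,242), honey near (349,236) and coffee near (476,248), with its button near (480,247). I'll zoom in on those three.

```bash
python3 - <<'E'
from h import *
f=dict(np.load('pics/top0.npz')); im=f['frame'][:,:,::-1]
c=[cv2.resize(im[y-25:y+25,x-25:x+25],(260,260),interpolation=cv2.INTER_CUBIC) for x,y in((217,242),(349,236),(478,248))]
cv2.imwrite('pics/crop.png',np.hstack(c))
for (u,v,h) in ((217,242,.0965),(350,236,.1145),(480,247.5,.1665)): print(plane(f,u,v,h))
E
```

```text
[0.47788036 0.29145744 0.0965    ]
[ 0.4892441  -0.02063274  0.1145    ]
[ 0.45857482 -0.30886716  0.1665    ]
```

View pics/crop.png

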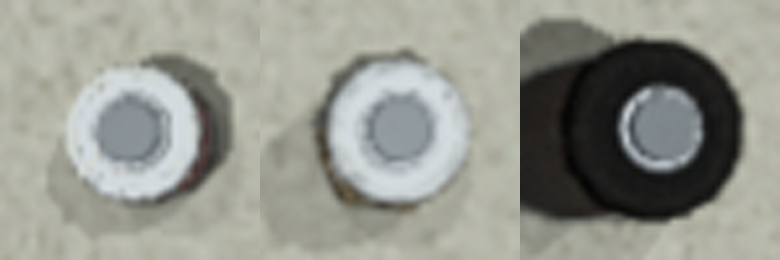

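The jam, honey and coffee rubber tops are at (216.1,241.1), (350.6,234.7) and (480.8,246.7). I'll shut the fingers, move above the jam jar and check with the wrist camera.

```bash
python3 - <<'E'
from h import *
f=dict(np.load('pics/top0.npz'))
P=[plane(f,u,v,h) for (u,v,h) in ((216.1,241.1,.0965),(350.6,234.7,.1145),(480.8,246.7,.1665))]
print(np.round(P,4)); np.save('P.npy',P)
print('cab',plane(f,320,137,.47))
env.close_gripper(20)
p=P[0]
env.movel([p[0]-.03,p[1],.2],velocity=.2)
f=snap('wrist','w1'); s=monitor.sense(); print(s['clock'],s['position'],s['finger_gap'])
V=f['view']; c=V[:3,:3]@p+V[:3,3]; a=c[:2]/c[2]; a=a*(1+f['k1']*(a@a)); print('pred px',f['mtx'][0,0]*a[0]+f['mtx'][0,2],f['mtx'][1,1]*a[1]+f['mtx'][1,2])
E
```

```text
[[ 0.48    0.2936  0.0965]
 [ 0.4923 -0.0221  0.1145]
 [ 0.4604 -0.3107  0.1665]]
cab [0.62965854 0.0558136  0.47      ]
2.925 [0.44958034 0.2940255  0.20011248] 0.005609434413827582
pred px 332.40006038101967 265.92972658319087
```

View pics/w1.png

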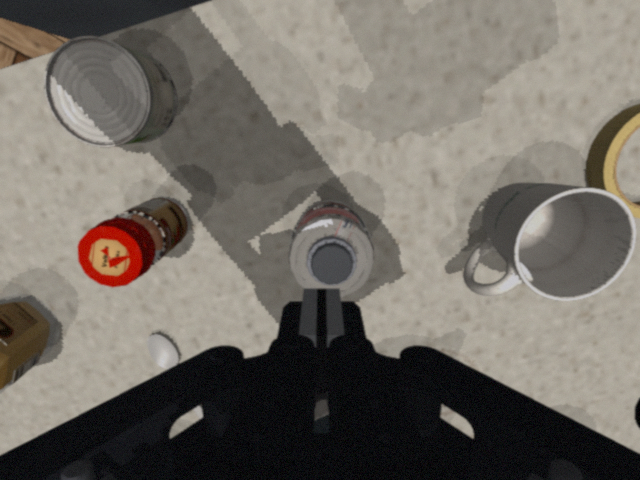

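The wrist view shows the jam rubber top centred near (332.5,262). That is within 3 mm of the predicted (332,266), so I'll use the average and press.

```bash
cat >> h.py <<'E'
def press(p):
    env.movel([p[0],p[1],p[2]+.03],velocity=.1); env.movel([p[0],p[1],p[2]+.005],velocity=.04); env.hold(.3)
    F0=monitor.sense()['contact_force']
    g=env.movel([p[0],p[1],p[2]-.0105],velocity=.008,guard=5.5); env.hold(.15)
    s=monitor.sense(); print('guard',g,'z rel',s['position'][2]-p[2],'dF',s['contact_force']-F0)
    env.movel([p[0],p[1],p[2]+.05],velocity=.06); print(monitor.sense()['clock'])
E
python3 - <<'E'
from h import *
P=np.load('P.npy'); w=plane(dict(np.load('pics/w1.npz')),332.5,262,.0965); print(w)
p=(P[0]+w)/2
env.movel([p[0],p[1],.2],velocity=.1); press(p)
s=monitor.sense()['position']; env.movel([s[0]-.03,s[1],.2],velocity=.15); snap('wrist','w2')
p=P[1]; env.movel([p[0]-.03,p[1],.22],velocity=.2); snap('wrist','w3'); print(monitor.sense()['clock'])
a=[cv2.imread(f'pics/w{i}.png')[140:340,180:480] for i in (2,3)]
cv2.imwrite('pics/w23.png',np.hstack(a))
E
```

```text
[0.4772233  0.29443809 0.0965    ]
guard False z rel -0.010493182820124625 dF [ 0.29308991  0.68587417 -1.22250406]
8.7083
11.1
```

View pics/w23.png

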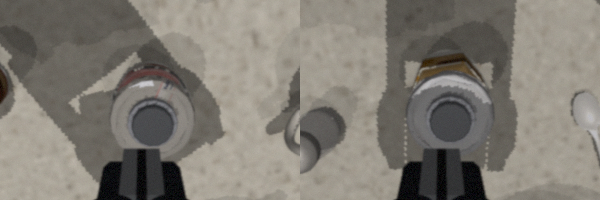

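The force was only noise-level (−1.2 N) where about 9 N was expected, so the press may not have made contact. I'll go back and step down while logging the force.

```bash
cat >> h.py <<'E'
def fz(n=6):
    r=[]
    for _ in range(n): env.hold(.03); r.append(monitor.sense()['contact_force'])
    return np.mean(r,0)
def step(p,zs,lim):
    env.movel([p[0],p[1],p[2]+.03],velocity=.15); env.movel([p[0],p[1],p[2]+zs[0]],velocity=.04); env.hold(.2); F0=fz(); print('F0',F0)
    for z in zs[1:]:
        env.movel([p[0],p[1],p[2]+z],velocity=.02); d=fz()-F0
        s=monitor.sense(); print(round(z,4),np.round(d,2),np.round(s['position']-p,4)); 
        if d[2]>lim: break
    env.movel([p[0],p[1],p[2]+.05],velocity=.1); print('after',fz()-F0,monitor.sense()['clock'])
E
python3 - <<'E'
from h import *
P=np.load('P.npy'); w=plane(dict(np.load('pics/w1.npz')),332.5,262,.0965); p=(P[0]+w)/2
env.movel([p[0],p[1],.2],velocity=.25)
step(p,[.004,-.004,-.007,-.009,-.011,-.013],5)
E
```

```text
F0 [-0.35913101  0.18156589  0.23340585]
-0.004 [-0.07  0.08 -0.36] [ 0.0001  0.     -0.0039]
-0.007 [ 0.57 -0.2  -0.26] [ 0.     0.    -0.007]
-0.009 [ 0.56 -0.39 -0.11] [ 0.     0.    -0.009]
-0.011 [ 0.54 -0.57 -0.08] [ 0.     0.    -0.011]
-0.013 [ 0.04  0.09 -0.25] [ 0.     0.    -0.013]
after [-0.09283432 -0.14721794 -0.05029068] 17.9417
```

There is no contact even 13 mm down. I'll look at the jar with the tips at the nominal button height.

```bash
python3 - <<'E'
from h import *
P=np.load('P.npy'); w=plane(dict(np.load('pics/w1.npz')),332.5,262,.0965); p=(P[0]+w)/2
env.movel([p[0],p[1],p[2]+.002],velocity=.1); 
s=monitor.sense(); print(s['position'],s['ee_rot'],s['finger_gap'])
snap('wrist','w4'); f=snap('scene','s4')
a=cv2.imread('pics/w4.png')[160:360,220:440]; b=cv2.imread('pics/s4.png')[170:270,210:320]
cv2.imwrite('pics/c4.png',np.hstack([cv2.resize(a,(396,360)),cv2.resize(b,(396,360),interpolation=cv2.INTER_CUBIC)]))
E
```

```text
[0.47891143 0.29412639 0.09892103] [1.37965163e-01 9.90437020e-01 1.63692692e-04 3.11010056e-04] 0.0046719654233601205
```

View pics/c4.png

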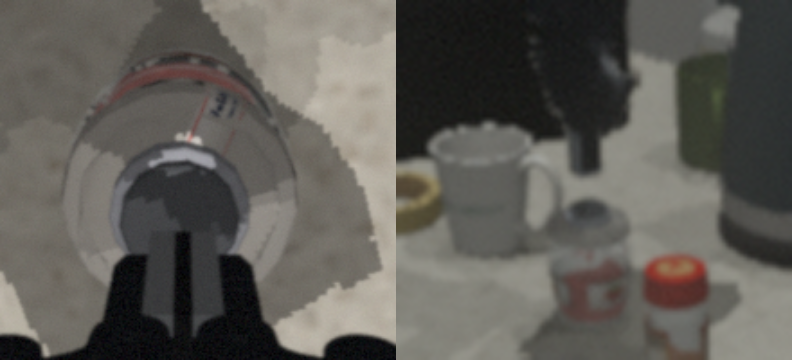

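In the scene view the tip at (262.5,217.8) hovers clearly above the button at (262.5,228). In the wrist view the tip is at (320.5,289). I'll triangulate both tip and button from the two views.

```bash
cat >> h.py <<'E'
def proj(f,p):
    V=f['view']; c=V[:3,:3]@p+V[:3,3]; a=c[:2]/c[2]; a=a*(1+f['k1']*(a@a)); K=f['mtx']; return np.round([K[0,0]*a[0]+K[0,2],K[1,1]*a[1]+K[1,2]],1)
def tri(L):
    A=np.zeros((3,3));b=np.zeros(3)
    for f,u,v in L:
        o,d=ray(f,u,v); d/=np.linalg.norm(d); M=np.eye(3)-np.outer(d,d); A+=M;b+=M@o
    x=np.linalg.solve(A,b); return np.round(x,4),[proj(f,x) for f,_,_ in L]
E
python3 - <<'E'
from h import *
w,s,t,w1,s0=[dict(np.load(f'pics/{n}.npz')) for n in('w4','s4','top0','w1','scene0')]
tcp=np.array([.4789,.2941,.0989]); print('tcp proj w,s',proj(w,tcp),proj(s,tcp))
print('tip',tri([(w,320.5,289),(s,262.5,217.8)]))
print('wrist cam',ray(w,320,240)[0])
# button w4 px: crop (180,213)
print('btn top+scene',tri([(t,216.1,241.1),(s,262.5,228)]))
print('btn w1+w4',tri([(w1,332.5,262),(w,320,278)]))
for h in (0,.0965): print(h,proj(s,np.array([.4789,.2941,h])))
E
```

```text
tcp proj w,s [321.  285.2] [262.6 226.7]
tip (array([0.4743, 0.2939, 0.1246]), [array([317.1, 301.5]), array([260.9, 218.6])])
wrist cam [0.4113562  0.31337187 0.26395166]
btn top+scene (array([0.4797, 0.2944, 0.0945]), [array([215.9, 241.3]), array([262.7, 228. ])])
btn w1+w4 (array([0.4791, 0.2938, 0.0903]), [array([332.1, 261.7]), array([320.5, 278.4])])
0 [264.2 258.3]
0.0965 [262.6 227.5]
```

The scene view puts the visible tip about 20–25 mm above the reported TCP. I'll find the actual contact height by descending slowly with a force guard.

```bash
python3 - <<'E'
from h import *
w=dict(np.load('pics/w4.npz'))
for z in (.0989,.1115,.124): print(z,proj(w,np.array([.4679,.2941,z])),proj(w,np.array([.4789,.2941,z])))
print(env.hold_point_z)
P=np.load('P.npy'); w=plane(dict(np.load('pics/w1.npz')),332.5,262,.0965); p=(P[0]+w)/2
env.movel([p[0],p[1],p[2]-.010],velocity=.05); env.hold(.2); F0=fz()
for z in np.arange(-.012,-.040,-.002):
    env.movel([p[0],p[1],p[2]+z],velocity=.02,guard=4); d=fz(4)-F0
    print(round(z,4),np.round(d,2),np.round(monitor.sense()['position'][2]-p[2],4))
    if d[2]>1.5: break
print(monitor.sense()['clock'])
E
```

```text
0.0989 [314.  262.3] [321.  285.2]
0.1115 [313.4 273.1] [321.  297.4]
0.124 [312.8 285.5] [321.  311.5]
0.0187
-0.012 [-0.55  0.37  0.14] -0.012
-0.014 [-0.25  0.16  0.5 ] -0.014
-0.016 [-0.11  0.26  0.38] -0.016
-0.018 [-0.34  0.29 -0.27] -0.018
-0.02 [-0.65 -0.05 -0.26] -0.02
-0.022 [-0.3   0.1   0.13] -0.022
-0.024 [0.47 0.8  1.8 ] -0.0238
22.15
```

Contact starts at about −23 mm, which matches the scene view: the tips sit about 22 mm short of the nominal TCP. I'll continue the press from there.

```bash
cat >> h.py <<'E'
def push(p,z0,F0,lim=5.5,zmax=.012):
    z=z0
    while z>z0-zmax:
        z-=.001; env.movel([p[0],p[1],p[2]+z],velocity=.02); d=fz(5)-F0
        print(round(z,4),np.round(d,2))
        if d[2]>lim: break
    env.movel([p[0],p[1],p[2]+.03],velocity=.08); d=fz(); print('free',d-F0,'F0',F0,monitor.sense()['clock'])
E
python3 - <<'E'
from h import *
P=np.load('P.npy'); w=plane(dict(np.load('pics/w1.npz')),332.5,262,.0965); p=(P[0]+w)/2
push(p,-.024,np.array([-.36,.18,.0]))
E
```

```text
-0.025 [1.61 0.45 1.73]
-0.026 [1.35 0.26 1.97]
-0.027 [1.2  0.27 2.15]
-0.028 [1.61 0.13 2.11]
-0.029 [1.48 0.14 2.09]
-0.03 [1.46 0.21 3.64]
-0.031 [1.58 0.4  5.  ]
-0.032 [1.61 0.43 6.73]
free [-0.05041108 -0.340011   -0.03745077] F0 [-0.36  0.18  0.  ] 26.6083
```

The force plateaued at about 2.1 N, then rose against the stop, so the jam button is fully down. Next is honey, refined with w3 (rubber top at about (332,263)), then a look at coffee.

```bash
python3 - <<'E'
from h import *
P=np.load('P.npy'); w=plane(dict(np.load('pics/w3.npz')),332,263,.1145); p=(P[1]+w)/2; print(P[1],w)
s=monitor.sense()['position']; env.movel([s[0],s[1],.2],velocity=.2)
env.movel([p[0],p[1],.2],velocity=.25); env.movel([p[0],p[1],p[2]-.012],velocity=.08); env.hold(.2); F0=fz()
push(p,-.018,F0,zmax=.018)
env.movel([p[0],p[1],.22],velocity=.2)
q=P[2]; env.movel([q[0]-.03,q[1],.27],velocity=.25); f=snap('wrist','w5'); print(proj(f,q),monitor.sense()['clock'])
E
```

```text
[ 0.49226378 -0.0220566   0.1145    ] [ 0.49114164 -0.02173461  0.1145    ]
-0.019 [ 0.04 -0.36  0.23]
-0.02 [-0.09 -0.23 -0.17]
-0.021 [-0.08 -0.38 -0.12]
-0.022 [-0.15 -0.01  0.29]
-0.023 [-0.09 -0.32  0.42]
-0.024 [-0.2  -0.51  1.07]
-0.025 [ 0.28 -0.39  2.37]
-0.026 [ 0.83 -0.43  2.43]
-0.027 [ 1.12 -0.6   2.34]
-0.028 [ 0.77 -0.47  2.26]
-0.029 [ 0.74 -0.5   1.9 ]
-0.03 [ 0.75 -0.34  3.5 ]
-0.031 [ 0.08 -0.18  4.73]
-0.032 [-0.81 -0.1   6.79]
free [ 0.23031817 -0.0022156   0.06588931] F0 [ 0.19057559  0.26119368 -0.08724769] 37.5167
[331.3 265.4] 39.4417
```

View pics/w5.png

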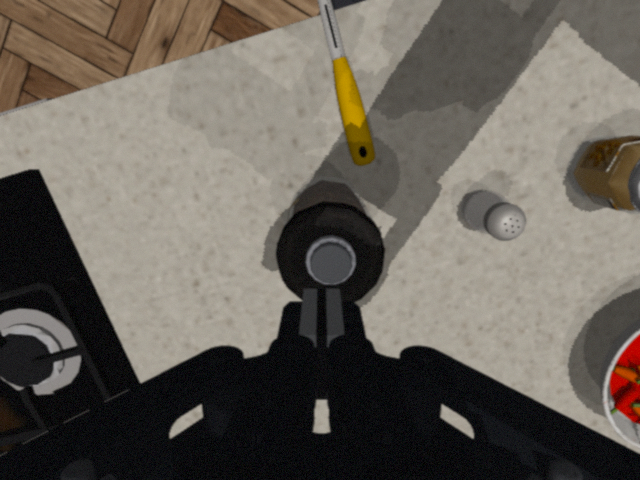

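The honey button is down. The wrist view shows the coffee button at (330.5,261), within 4 px of the predicted (331,265). I'll press it the same way and retreat.

```bash
python3 - <<'E'
from h import *
P=np.load('P.npy'); w=plane(dict(np.load('pics/w5.npz')),330.5,261,.1665); p=(P[2]+w)/2; print(P[2],w)
env.movel([p[0],p[1],.23],velocity=.15); env.movel([p[0],p[1],p[2]-.012],velocity=.08); env.hold(.2); F0=fz()
push(p,-.020,F0,zmax=.016)
env.movel([p[0],p[1],.27],velocity=.2); env.movel([p[0]-.1,p[1]+.05,.28],velocity=.25)
s=monitor.sense(); print(s['clock'],s['position'])
f=snap('top','top1')
E
```

```text
[ 0.46036227 -0.31074159  0.1665    ] [ 0.4570596  -0.31042319  0.1665    ]
-0.021 [-0.29 -0.74 -0.37]
-0.022 [-0.4  -0.26 -0.46]
-0.023 [-0.38 -0.43 -0.57]
-0.024 [ 0.17 -0.4   0.64]
-0.025 [ 0.34 -1.02  1.61]
-0.026 [ 0.62 -1.03  1.62]
-0.027 [ 1.02 -1.28  1.5 ]
-0.028 [ 1.63 -1.55  1.19]
-0.029 [ 0.88 -1.35  1.44]
-0.03 [ 0.23 -1.13  2.58]
-0.031 [-0.3  -1.14  4.19]
-0.032 [-0.06 -0.42  6.18]
free [-0.28505374 -0.0735772   0.04018782] F0 [0.21589045 0.31313327 0.42641646] 47.8833
49.0 [ 0.35883852 -0.26066904  0.27941531]
```

View pics/top1.png

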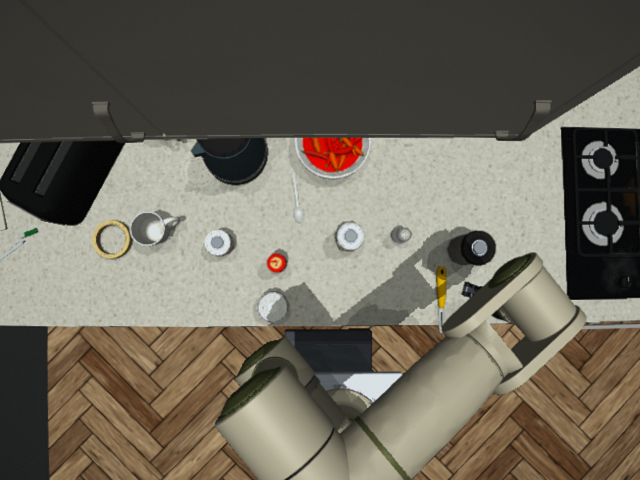

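The jars at (217,242), (349,236) and (478,247) and all the bystanders are where they started, and the hand is clear.

```bash
python3 -c "
from h import *
print(job.hand_in())"
```

```text
the job is handed in; nothing more can be done
None
```

I pressed all three lid buttons down to their stops in order (jam, honey, coffee) with peak forces of about 7 N, nothing else visibly moved, and I handed the job in with the hand clear; no verdict came back.

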